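Lock a bayonet filter cartridge into its spring-loaded filter head

ROBOT

A 6-joint arm with a two-finger parallel gripper is mounted at the origin on a cart in front of the work surface, level with it; the furniture and walls round the work are solid. World frame = base frame: x ahead of the robot, y to its left, z up, the work surface at z = 0. Lengths are in m, angles in rad, forces in N, time in s.
With the tool pointing down it reaches from about 0.25 to 0.775 m from the base axis. Payload 4 kg.
Tool frame: the origin (TCP) lies at the centre of the arm's flange, where the gripper is bolted on; the fingertips stand 199 mm ahead of it and the grasp point (between the pads) lies 180 mm ahead of it (robot.tcp_to_tips is the distance from the TCP to the fingertips, in m); z points along the fingers, y is the line along which they close (so a half turn about z gives the same grasp; the last joint's range is limited). The gripper opens to 94 mm and grips with 3 to 60 N. Pads are 16 mm wide; open, the fingers measure 119 mm over their backs; the gripper's body (75 mm by 177 mm) begins 78 mm behind the grasp point.
Start: joints at [-1.32, 0.087, 1.371, -0, 1.684, -0.103], TCP at [0.191, -0.516, 0.405] pointing down, gripper open.
Joint ranges: [-3.1, 3.1], [-0.76, 2.03], [0.27, 2.55], [-1.08, 4.22], [0.17, 2.65], [-2.57, 2.57]. Speed limits (rad/s): [2.79, 2.79, 3.14, 3.14, 3.14, 3.14].

INTERFACE

Orientations are given as [roll, pitch, yaw] about the fixed x, y, z axes, in that order (R = Rz(yaw) Ry(pitch) Rx(roll)).
In Python, from bench import telemetry, snapshot, ticket, robot gives the robot as it stands.
- The arm moves only by the tool apply_moves, never from a script. Its argument "moves" is a list that holds one entry, the list of rows, each a list of 5 numbers: the shift along the tool's x, y, z in units of 50 mm (1.0 is 50 mm), then the turn about the tool's z in units of 10 degrees (1.0 is 10 degrees), then the closure, from 0 (fully open) to 1 (shut). A call has 1 to 10 rows; each row is the pose to reach, as a shift and turn from the pose commanded when the call began, along the tool's axes at that moment; what a row does not reach only later rows make up. A row lasts 1/8 s, in which the tool goes at most 62.5 mm and 10.7 degrees, less where a joint would pass 70% of its speed; a pose out of reach is approached as far as the arm can. A call with a gripper value outside its range is refused whole. The fingers move at their own pace and stop on an object; the grip force is fixed at half the most. Time passes only in rows, so rows that repeat a pose let the fingers close. It gives the time, the measured TCP pose, the force, the opening and the grip force at its end, in the units of the state.
- telemetry.get_obs(): the state, without advancing time (a new reading comes with each control period).
- snapshot(name): name is "scene" or "side" or "wrist"; returns a dict with "image" (480x640x3 uint8, red, green, blue), "fovy" (degrees; the focal length in pixels is half the picture's height over the tangent of half this angle, whatever the lens; pixels are square), "cx", "cy" (the principal point, pixels), "R" (3x3) and "t" (3): a world point X has camera coordinates R X + t. Camera axes: x right, y down, z forward; pixel columns grow to the right and rows downward; lengths in m; the calibration is good to about 2 mm. A picture is of the moment at which its call begins. There is no depth.
- ticket.close_job(): hands the job in; it is judged then, once.
The state is a dict: "time": time; "joint_positions": joint angles; "qvel": joint speeds; "joint_torque": joint torques, N m; "tool_pos": TCP position; "ee_rot": TCP orientation; "wrist_force": force on the tool from outside, world axes, zero at the start; "wrist_torque": the same for the moment, N m; "width": finger opening in m; "finger_force": force on a finger pad.
Only numpy, scipy, OpenCV 4.12 (cv2) and the standard library are available. Lean on these libraries where they do the work, as an engineer would, in place of code of your own. Each camera call takes 0.05 s, during which the arm holds its last target. There are 200 camera calls.

TASK

Take the filter cartridge, the one with the straight grip bar, from the two-place stand and fit it into the round filter head: feel for the slots with light pressure, push it in gently against the spring, twist it clockwise (seen from above) just under a quarter turn to the stop, and let the spring seat it so that it stays locked and upright. Never force it, and leave the other plug in the stand and the loose things around as they are.

Things in the scene. Friction and masses are not known exactly. Their poses are not given: they have to be found in the camera images.
- cartridge_center (a point): Centre (33 mm above its foot, half-way up) of the white filter cartridge, 66 mm tall, about 0.12 kg, loose, upright in one of the stand's two places. x along its grip bar, z up; half a turn makes no difference. The upright grip bar on top is 52 mm long, 14 mm thick, from 3 to 33 mm above this point: pinch it across its thickness. A flange, 52 mm across, lies from 3 mm below to 3 mm above it.
- cartridge: The filter cartridge, origin at the middle of its foot, axes as at its centre. Round nose, 21 mm across at the foot, tapering out to 26 mm at 6 mm up; two opposite steel lugs in line with the grip bar, 46 mm tip to tip, 10 mm wide, 12 to 18 mm above the foot; shaft 28 mm across from there to the flange, whose underside is 30 mm up.
- filter_head: Fixed grey round filter head, origin in the middle of its underside, z up: foot 100 mm across, black pointer at its front (-x), steel hose nipples at +y and -y. On top an aluminium collar, 68 mm across, with a round hole 31 mm wide and two opposite slots for the lugs, 13.5 mm wide, reaching 25 mm from the axis. Contact forces on it: never above 60 N in sum (30 N on each lug).
- head_mouth (a point): Middle of the mouth, at the collar's flat top, 48 mm above the worktop; axes as the head's. The slots lie 0.13 to 0.97 rad anticlockwise (from above) of its x axis, as the collar was last clamped; not in any reading: look, or rest the lugs lightly on the collar and turn until they drop in. The cartridge's centre is then 21 mm above this point while the lugs lie on top; press under 30 N there.
- head_spring (a point): Middle of the spring plunger's face at rest, 14 mm below the mouth. With the cartridge's centre 19 mm above the mouth the nose meets it: 4 N, and 0.45 N more per mm. At 6 mm or less (10 N) the lugs are under the ridges: twist clockwise seen from above, 1.31 rad (75 deg) from slots to pockets; hard stop 0.06 rad later. At 3 mm the flange bottoms. Let go in the pockets it rises to 9 mm, locked.
- stand: Fixed grey stand, 60 mm (x) by 180 mm (y) by 14 mm high; origin in the middle of its underside. Two round holes 29 mm wide and 11 mm deep, 55 mm to either side of the middle along y: one holds the cartridge, the other the blanking plug, either way round.
- blank_center (a point): Centre (30 mm above its foot) of the blanking plug, loose, white, 60 mm tall: nose, shaft and flange like the cartridge's, but no lugs, and a round knob 36 mm across in place of the bar. It stays in the stand.
- pen_cap: White pen cap lying loose between stand and head, 12 x 53 x 12 mm. Not to be disturbed.
- tweezers: Steel tweezers lying loose at the front of the worktop, 13 x 124 x 9 mm. Not to be disturbed.

How it is judged:
By the outcome, as a careful person would: the job done as asked, in the order asked, and still so for the second after the job is handed in, with the robot touching nothing.
It also fails if it takes over 72 s, if anything falls off the work surface, if the arm or the gripper's body presses on something with over 40 N, if the wrist force passes 120 N, or if a joint passes its speed limit or range.

## Working session

There is one attempt and no reset: what is moved stays moved. The work goes in short steps, Python scripts to look and compute and a tool call to move; the robot and the scene stay as the last step left them, time stands still between calls to the robot, and variables do not carry over. Pictures are saved under pics/ and viewed, at most 10 in all, crops included, and the job is handed in when it is done.

Besides the shell and the picture viewer there is one more tool, called after "Call:" as name(argument=value, ...), one argument or row to a line, values as JSON. apply_moves: Moves the arm, as the interface text tells. Its arguments: {"type":"object","properties":{"moves":{"type":"array","items":{"type":"array","items":{"type":"array","items":{"type":"number"}}}}},"required":["moves"]}

```bash
mkdir -p pics; cat > h.py <<'E'
import numpy as np, cv2
from bench import telemetry, snapshot, ticket, robot
def save(n,f):
    s=snapshot(n); cv2.imwrite('pics/'+f,cv2.cvtColor(s['image'],cv2.COLOR_RGB2BGR)); np.save('pics/'+f+'.npy',s,allow_pickle=True); return s
def load(f): return np.load('pics/'+f+'.npy',allow_pickle=True).item()
def ray(s,u,v):
    f=s['image'].shape[0]/2/np.tan(np.radians(s['fovy'])/2)
    R=np.array(s['R']);t=np.array(s['t']); d=R.T@np.array([(u-s['cx'])/f,(v-s['cy'])/f,1]); return -R.T@t,d
def plane(s,u,v,z):
    c,d=ray(s,u,v); return c+d*(z-c[2])/d[2]
def proj(s,X):
    f=s['image'].shape[0]/2/np.tan(np.radians(s['fovy'])/2)
    p=np.array(s['R'])@np.array(X)+np.array(s['t']); return p[:2]/p[2]*f+[s['cx'],s['cy']]
def tri(s1,p1,s2,p2):
    A=0;b=0;r=[]
    for s,p in((s1,p1),(s2,p2)):
        c,d=ray(s,*p);d=d/np.linalg.norm(d);P=np.eye(3)-np.outer(d,d);A=A+P;b=b+P@c;r.append((c,P))
    X=np.linalg.solve(A,b);return X,[float(np.linalg.norm(P@(X-c))) for c,P in r]
E
python3 - <<'E'
from h import *
for n in('scene','side'):
    s=save(n,n+'1.png'); c,_=ray(s,0,0); print(n,c,s['fovy'],s['cx'],s['cy'])
print(telemetry.get_obs())
E
```

```text
scene [0.05927932 0.59002391 0.44379084] 56.01325493879471 327.07912936812073 238.48259458190472
side [0.51798102 0.60004403 0.63535442] 55.10373805425163 316.05546579230696 244.23790650971594
{'time': 0.1, 'joint_positions': array([-1.32011819e+00,  8.78783934e-02,  1.37213157e+00, -3.88580738e-05,
        1.68358683e+00, -1.03103196e-01]), 'qvel': array([-1.99634380e-04, -1.47331104e-03, -1.15058087e-03, -8.94122913e-06,
        6.11467263e-04,  7.05299556e-04]), 'joint_torque': array([ 2.18010660e-03, -3.41252303e+01, -3.03302300e+01,  7.20419968e-02,
        3.04392341e-02, -9.91741967e-05]), 'tool_pos': array([ 0.19050779, -0.51583773,  0.40360786]), 'ee_rot': array([-3.13959517e+00, -1.67853136e-04,  3.53776834e-01]), 'wrist_force': array([-0.08667414,  0.68917807,  0.21279309]), 'wrist_torque': array([-0.03586459, -0.05352312,  0.04594989]), 'finger_force': 0.0, 'width': 0.09371992378345662}
```

View pics/scene1.png

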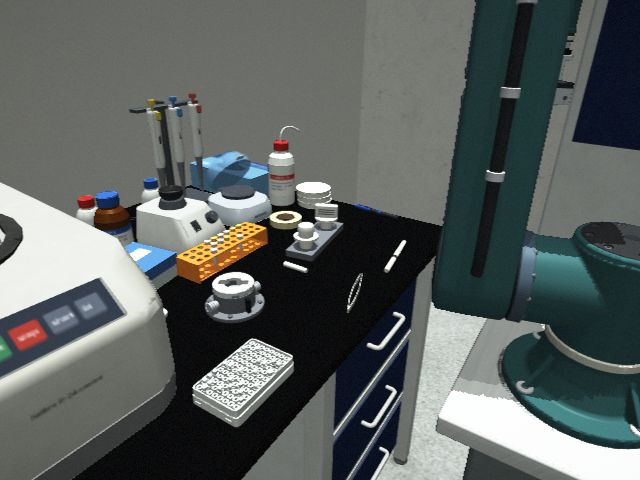

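View pics/side1.png

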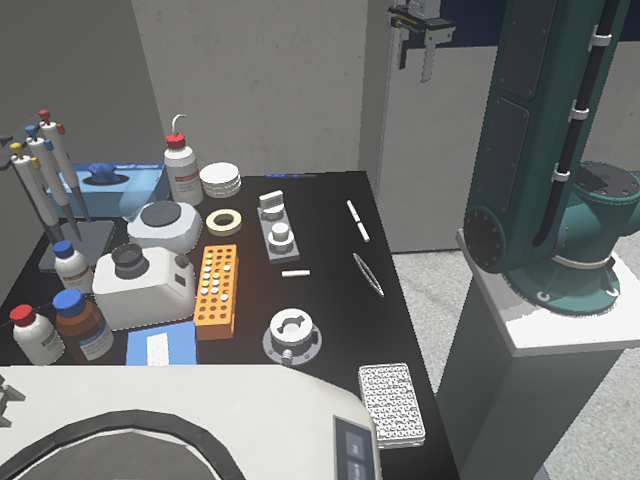

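Scene view: cartridge with bar at about (326,213), plug at (306,233), head collar at (235,285), pen cap at (295,267). Side view: cartridge bar at (271,203), plug at (280,233), collar at (291,325), tweezers at (368,274).

```bash
python3 - <<'E'
from h import *
s=load('scene1.png');d=load('side1.png')
for n,a,b,z in(('bar top',(327,206),(271,195),.069),('knob top',(306,226),(281,226),.063),('collar',(235,279),(292,322),.048)):
    print(n,tri(s,a,d,b),plane(s,*a,z),plane(d,*b,z))
for im,n,box in((s,'a',(170,190,350,330)),(d,'b',(250,170,400,370))):
    x0,y0,x1,y1=box; c=cv2.resize(cv2.cvtColor(im['image'],cv2.COLOR_RGB2BGR)[y0:y1,x0:x1],None,fx=3,fy=3,interpolation=2)
    c=c[:600,:800]
    cv2.imwrite(f'pics/c{n}.png',c)
E
```

```text
bar top (array([ 0.55309785, -0.23282189,  0.06092287]), [0.0003897038200194642, 0.00038970382001956146]) [ 0.54294213 -0.21630828  0.069     ] [ 0.55270625 -0.22046865  0.069     ]
knob top (array([ 0.53457198, -0.12150907,  0.05911484]), [0.001857239330838325, 0.0018572393308382458]) [ 0.52861535 -0.11069725  0.063     ] [ 0.53396311 -0.11947984  0.063     ]
collar (array([0.52190446, 0.11379771, 0.05006118]), [0.0017179174456805318, 0.0017179174456805567]) [0.52514977 0.10871998 0.048     ] [0.52233884 0.11425236 0.048     ]
```

View pics/cb.png

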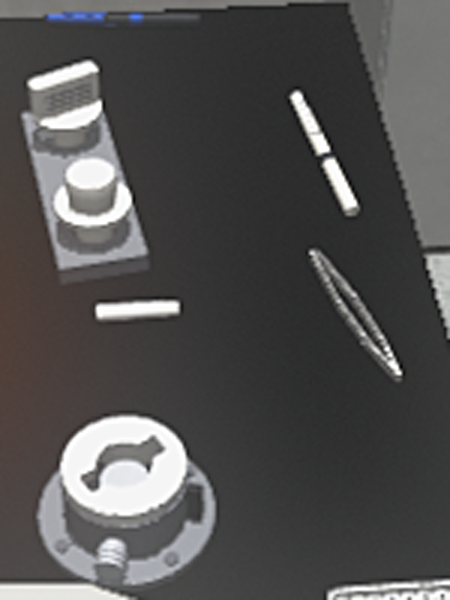

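```bash
python3 - <<'E'
from h import *
d=load('side1.png'); P=lambda u,v,z:plane(d,250+u/3,170+v/3,z)
a,b=P(28,78,.069),P(97,62,.069); print('bar',a,b,b-a,np.arctan2((b-a)[1],(b-a)[0]))
a,b=P(90,478,.048),P(158,442,.048); print('slot',a,b,np.linalg.norm(b-a),(a+b)/2,np.arctan2((b-a)[1],(b-a)[0]))
w=[P(61,468,.048),P(187,468,.048),P(124,416,.048),P(124,516,.048)];print(w)
for q in((35,265),(148,250),(195,505),(112,560)):print(P(*q,.014))
E
```

```text
bar [ 0.57763613 -0.21901097  0.069     ] [ 0.52804159 -0.234665    0.069     ] [-0.04959455 -0.01565404  0.        ] -2.8358494689076483
slot [0.54218642 0.12763469 0.048     ] [0.50441743 0.10595717 0.048     ] 0.043547801112352985 [0.52330192 0.11679593 0.048     ] -2.6205476176834277
[array([0.55764016, 0.11947893, 0.048     ]), array([0.48990062, 0.12537168, 0.048     ]), array([0.52227184, 0.08556446, 0.048     ]), array([0.52503401, 0.1541689 , 0.048     ])]
[ 0.57616337 -0.08126173  0.014     ]
[ 0.50053821 -0.0894482   0.014     ]
[0.48578827 0.12426691 0.014     ]
[0.53302337 0.15674026 0.014     ]
```

The cartridge is at about (0.552,-0.226) with its bar at 0.306 rad. The collar is at about (0.524,0.119) with its slots at about 0.52 rad. I'll approach with the half-turned yaw (about 3.45 rad), so joint 6 has room for the twist.

Call:
apply_moves(
  moves=[
    [[0.9, -0.3, 0, -1, 0], [1.8, -0.6, 0, -2, 0], [2.7, -0.9, 0, -3, 0], [3.6, -1.2, 0, -4, 0], [4.5, -1.5, 0, -5, 0], [5.4, -1.8, 0, -6, 0], [6.3, -2.1, 0, -7, 0], [7.2, -2.4, 0, -8, 0], [8.1, -2.7, 0, -9, 0], [8.8, -2.94, 0, -10, 0]],
  ],
)

```text
time: 1.35
tool_pos: [0.5536, -0.2241, 0.4038]
ee_rot: [-3.141, -0.001, 2.106]
wrist_force: [0.5, -0.5, 0.4]
width: 0.0942
finger_force: 0.0
```

Call:
apply_moves(
  moves=[
    [[0, 0, 0, -1, 0], [0, 0, 0, -2, 0], [0, 0, 0, -3, 0], [0, 0, 0, -4, 0], [0, 0, 0, -5, 0], [0, 0, 0, -6, 0], [0, 0, 0, -7, 0], [0, 0, 0, -7.7, 0], [0, 0, 0, -7.7, 0], [0, 0, 0, -7.7, 0]],
  ],
)

```text
time: 2.6
tool_pos: [0.5524, -0.2256, 0.4043]
ee_rot: [3.141, -0.0, -2.842]
wrist_force: [-0.0, -0.2, -0.2]
width: 0.094
finger_force: 0.0
```

```bash
python3 - <<'E'
from h import *
s=save('wrist','w1.png');o=telemetry.get_obs();print(o['tool_pos'],o['ee_rot'],o['joint_positions'],o['time'],o['wrist_force'])
print(ray(s,320,240), s['fovy'])
for X in((.552,-.226,.069),(.528,-.234,.069),(.577,-.219,.069)):print(proj(s,X))
E
```

```text
[ 0.55236509 -0.22558461  0.40439793] [ 3.14131050e+00 -3.48409070e-04 -2.84148441e+00] [-4.82718316e-01  1.91754944e-01  1.25391476e+00 -4.60637230e-05
  1.69636894e+00 -2.35362859e+00] 2.65 [-0.6685277   0.39116441  0.30772533]
(array([ 0.48726363, -0.2453008 ,  0.38377345]), array([ 0.22074156,  0.08254052, -0.97192442])) 66.46909910132997
[314.21713045 230.43639155]
[313.54526375 201.74548227]
[313.4679857  258.78640761]
```

View pics/w1.png

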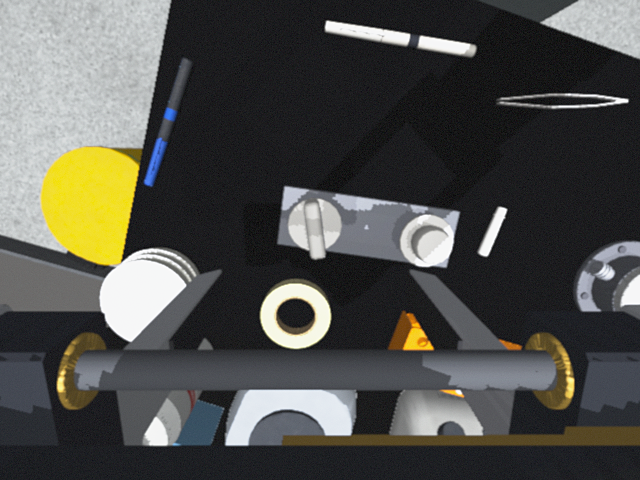

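Wrist view: the bar runs from about (311,202) to (318,259) and the knob is at (432,243). The predictions agree to a few pixels; I'll refine the bar by mask.

```bash
python3 - <<'E'
from h import *
s=load('w1.png');g=cv2.cvtColor(s['image'],cv2.COLOR_RGB2GRAY)[185:270,280:350]
for r in range(5,85,6): print(r+185,' '.join(f'{v:3d}' for v in g[r,8:62:2]))
E
```

```text
190 201 202 202 201 201 204 203 200 196 192 167 113 101  83  71  66  49  38  30  27  20  17  11  18   9  17  30
196 201 199 199 198 200 201 173 103 103 104 106 107 107 104 103 103 102 102 102 105 103 101 112 126 191 192 195
202 197 200 197 173 139 107 139 193 173 108 112 121 132 140 120 143 231 223 201 190 167 115 100 103 108 182 186
208 174 108 108 192 210 225 230 204 154 198 218 222 224 226 214 161 174 231 203 195 198 199 199 190 128 103 101
214 105 165 202 198 197 201 199 198 159 184 215 218 223 226 220 188 143 195 196 201 197 198 197 198 199 180 104
220 145 200 196 197 197 195 197 198 181 149 177 191 191 192 188 170 136 170 197 197 199 195 196 197 196 198 173
226 179 224 228 226 222 224 226 225 216 144 167 189 194 193 192 179 150 138 197 197 194 196 193 196 195 195 190
232 143 227 226 225 226 225 227 226 223 173 157 181 193 193 189 185 164 130 212 214 226 221 214 225 222 216 151
238 120 122 195 227 225 225 224 226 225 204 153 198 218 223 221 221 203 166 188 228 227 224 225 227 215 132 122
244 118 117 123 123 142 212 227 224 223 223 171 184 214 221 221 219 215 185 155 225 226 223 170 117 122 119 118
250  22  27  18  26  15  22  25  21  32  85 125 156 207 221 219 219 216 197 143  86 106 119 115 119 122 121 122
256  26  19  31  20  23  24  14  23   9  25  14  88 189 214 216 211 209 195 174  25  23  12  23  21  25  22  23
262  34  27  15  18  23  25  31  20  17  15  26  18  27  23  26  15  25  19   9  21  24  21  20  23  12  11  21
268  25  27  21  29  23  28  27  26  23  29  12  16  28  21  20  23  13  19  28  24  14  26  15  24  18  27  24
```

```bash
python3 - <<'E'
from h import *
s=load('w1.png')
a,b=plane(s,311.5,208,.069),plane(s,317,250,.069);d=b-a;print(np.arctan2(d[1],d[0]))
e1,e2=plane(s,310.8,202,.069),plane(s,318,259.5,.069);print(e1,e2,(e1+e2)/2,np.linalg.norm(e2-e1))
f=plane(s,314.5,226,.036);print('flange',f)
E
```

```text
0.42639140686071286
[ 0.52890874 -0.2361974   0.069     ] [ 0.57643957 -0.21492474  0.069     ] [ 0.55267415 -0.22556107  0.069     ] 0.05207404138778168
flange [ 0.55451068 -0.22500744  0.036     ]
```

Call:
apply_moves(
  moves=[
    [[0, 0, 0.6, -0.69, 0], [0, 0, 1.2, -0.69, 0], [0, 0, 1.8, -0.69, 0], [0, 0, 2.2, -0.69, 0], [0, 0, 2.5, -0.69, 0], [0, 0, 2.8, -0.69, 0], [0, 0, 3.0, -0.69, 0], [0, 0, 3.1, -0.69, 0], [0, 0, 3.22, -0.69, 0], [0, 0, 3.22, -0.69, 0]],
  ],
)

```text
time: 3.9
tool_pos: [0.5523, -0.2256, 0.2434]
ee_rot: [3.141, -0.0, -2.72]
wrist_force: [-0.1, -0.2, -0.5]
width: 0.0939
finger_force: 0.0
```

```bash
python3 - <<'E'
from h import *
s=save('wrist','w2.png');o=telemetry.get_obs();print(o['tool_pos'],o['ee_rot'],o['joint_positions'],o['time'],o['wrist_force'])
E
```

```text
[ 0.55243009 -0.22562918  0.24382534] [-3.14128387e+00  1.50484218e-04 -2.71972717e+00] [-4.82727135e-01  2.72369717e-01  1.48103670e+00 -7.37559412e-05
  1.38785048e+00 -2.47537551e+00] 3.95 [-0.11765417  0.1420811   0.35136397]
```

View pics/w2.png

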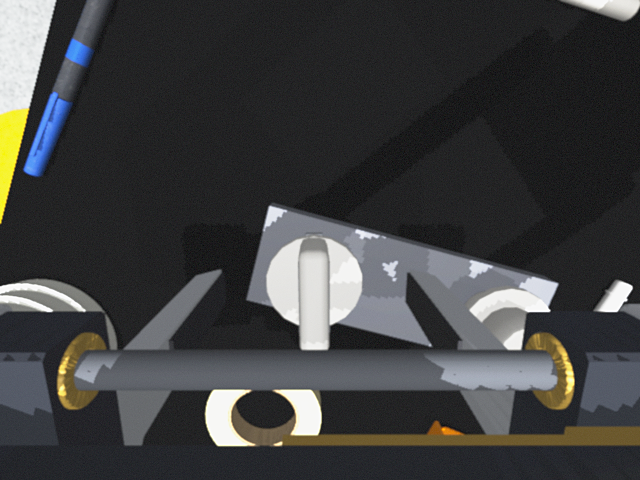

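The bar stands vertical in the image (columns 301–328, centre 314) and is centred between the fingertips (222 and 407). The right finger is clear of the plug, so I'll close.

Call:
apply_moves(
  moves=[
    [[0, 0, 0, 0, 0.6], [0, 0, 0, 0, 0.8], [0, 0, 0, 0, 1], [0, 0, 0, 0, 1], [0, 0, 0, 0, 1], [0, 0, 0, 0, 1], [0, 0, 0, 0, 1], [0, 0, 0, 0, 1]],
  ],
)

```text
time: 4.95
tool_pos: [0.5524, -0.2256, 0.2437]
ee_rot: [-3.141, -0.0, -2.72]
wrist_force: [-0.2, 0.3, 0.6]
width: 0.0171
finger_force: 0.0
```

Call:
apply_moves(
  moves=[
    [[0, 0, 0, 0, 1], [0, 0, 0, 0, 1], [0, 0, 0, 0, 1], [0, 0, 0, 0, 1]],
  ],
)

```text
time: 5.45
tool_pos: [0.5524, -0.2256, 0.2437]
ee_rot: [-3.141, -0.0, -2.72]
wrist_force: [0.9, -0.8, -0.9]
width: 0.0141
finger_force: 30.0
```

Call:
apply_moves(
  moves=[
    [[0, 0, -0.1, 0, 1], [0, 0, -0.3, 0, 1], [0, 0, -0.7, 0, 1], [0, 0, -1.2, 0, 1], [0, 0, -1.8, 0, 1], [0, 0, -2.4, 0, 1], [0, 0, -2.8, 0, 1], [0, 0, -2.8, 0, 1]],
  ],
)

```text
time: 6.45
tool_pos: [0.5525, -0.2257, 0.3868]
ee_rot: [-3.137, 0.004, -2.72]
wrist_force: [-0.0, -0.7, -1.6]
width: 0.0134
finger_force: 30.0
```

```bash
python3 - <<'E'
from h import *
o=telemetry.get_obs();print(o['tool_pos'],o['ee_rot'],o['wrist_force'],o['width'],o['time'])
d=load('side1.png');s=load('scene1.png')
for z in(0,.1,.15,.2,.25):print(z,plane(d,250,365,z)[:2],plane(d,330,372,z)[:2],plane(s,163,330,z)[:2], plane(s,90,200,z)[:2])
print('rack',plane(d,230,245,.05),plane(d,230,335,.05))
E
```

```text
[ 0.55253799 -0.22566508  0.38681898] [-3.13703439  0.00353553 -2.71964949] [-0.0320967  -0.67773481 -1.57498143] 0.013427923792472199 6.45
0 [0.59420177 0.15763959] [0.46645088 0.18177274] [0.57084367 0.22888119] [ 1.1731592 -0.0440619]
0.1 [0.5822052  0.22727072] [0.47456133 0.24760549] [0.45557217 0.31025797] [0.92216712 0.09881752]
0.15 [0.57620691 0.26208628] [0.47861656 0.28052186] [0.39793643 0.35094636] [0.79667108 0.17025724]
0.2 [0.57020863 0.29690185] [0.48267179 0.31343824] [0.34030068 0.39163476] [0.67117504 0.24169695]
0.25 [0.56421034 0.33171741] [0.48672702 0.34635462] [0.28266493 0.43232315] [0.545679   0.31313666]
rack [ 0.63445868 -0.0856032   0.05      ] [0.62135393 0.13369504 0.05      ]
```

Call:
apply_moves(
  moves=[
    [[-0.3, 0.6, 0, 0, 1], [-0.7, 1.3, 0, 0, 1], [-1.1, 2.1, 0, 0, 1], [-1.6, 3.0, 0, 0, 1], [-2.0, 3.8, 0, -0.1, 1], [-2.4, 4.6, 0, -0.2, 1], [-2.8, 5.4, 0, -0.3, 1], [-3.2, 6.0, 0, -0.4, 1], [-3.4, 6.4, 0, -0.5, 1], [-3.5, 6.56, 0, -0.57, 1]],
  ],
)

```text
time: 7.7
tool_pos: [0.5775, 0.1465, 0.3822]
ee_rot: [3.141, -0.002, -2.618]
wrist_force: [0.1, 0.5, -1.2]
width: 0.0136
finger_force: 30.0
```

Call:
apply_moves(
  moves=[
    [[0, 0, 0, 0, 1], [0, 0, 0, 0, 1], [0, 0, 0, 0, 1]],
  ],
)

```text
time: 8.07
tool_pos: [0.5778, 0.1444, 0.3837]
ee_rot: [-3.141, -0.0, -2.622]
wrist_force: [-0.1, 0.0, -2.0]
width: 0.0139
finger_force: 30.0
```

```bash
python3 - <<'E'
from h import *
s=save('wrist','w3.png');o=telemetry.get_obs();print(o['tool_pos'],o['ee_rot'],o['joint_positions'],o['time'],o['wrist_force'])
x,y=proj(s,(.523,.118,.048)).astype(int);print(x,y)
c=s['image'][max(0,y-75):y+75,max(0,x-100):x+100];cv2.imwrite('pics/w3c.png',cv2.cvtColor(cv2.resize(c,None,fx=4,fy=4,interpolation=2),cv2.COLOR_RGB2BGR))
E
```

```text
[0.57777583 0.1444604  0.38374445] [-3.14135534e+00 -1.00793104e-05 -2.62156488e+00] [ 1.49882907e-01  1.93473891e-01  1.29259614e+00 -2.25698618e-04
  1.65544617e+00 -1.94096028e+00] 8.125 [ 0.37852921 -0.17683806 -1.04725802]
320 160
```

View pics/w3c.png

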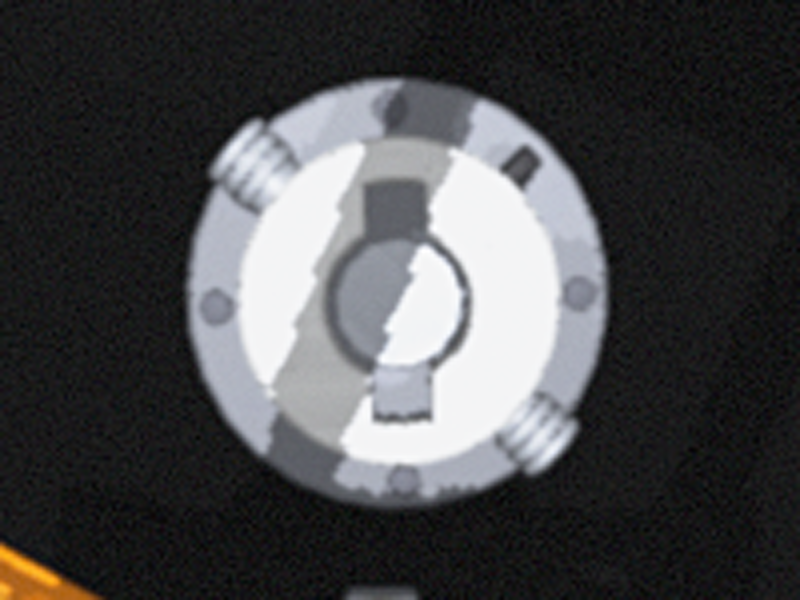

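The crop shows the collar centre at about (400,301), the upper slot centred at (396,182) and the lower at (403,420). The pointer is at (522,165).

```bash
python3 - <<'E'
from h import *
s=load('w3.png');P=lambda u,v:plane(s,220+u/4,85+v/4,.048)
a,b=P(396.2,181),P(403,420);d=b-a;th=np.arctan2(d[1],d[0]);print(a,b,np.linalg.norm(d),(a+b)/2,th)
c=P(400,301);print('collar',c,(P(240,301)+P(560,301))/2,(P(400,135)+P(400,468))/2,np.linalg.norm(P(240,301)-P(560,301)))
m=cv2.inRange(s['image'],(195,195,195),(255,255,255))
o=telemetry.get_obs();yaw=o['ee_rot'][2];X=np.array([np.cos(yaw),np.sin(yaw)]);Y=np.array([np.sin(yaw),-np.cos(yaw)])
t=((a+b)/2*.5+c*.5)[:2]-o['tool_pos'][:2];print('shift units',t@X/.05,t@Y/.05,'turn',-np.degrees((th-yaw+1.57)%np.pi-1.57)/10)
# held bar in the wrist image: column profile
g=cv2.cvtColor(s['image'],cv2.COLOR_RGB2GRAY);print(g[330,290:345:2],g[300,290:345:2])
E
```

```text
[0.50262629 0.10523905 0.048     ] [0.5444444 0.1309829 0.048    ] 0.049107023365535844 [0.52353534 0.11811098 0.048     ] 0.5518218843155417
collar [0.52318694 0.11799165 0.048     ] [0.52318727 0.11799107 0.048     ] [0.52405755 0.11849333 0.048     ] 0.06724864318762251
shift units 1.2068829339859573 0.08241883747213678 turn -0.18216685288733508
[ 82  34  24  25  27  78 130 153 158 168 168 171 168 165 165 167 162 154
 147 132  79  26  26  20  28  85  84  84] [ 84  84  85  39  21  69 138 153 163 169 171 171 169 170 168 172 170 157
 149 134  77  21  24  82  85  86  87  88]
```

Call:
apply_moves(
  moves=[
    [[0.4, 0.03, 0, -0.18, 1], [0.9, 0.06, 0, -0.18, 1], [1.2, 0.08, 0, -0.18, 1], [1.21, 0.08, 0.4, -0.18, 1], [1.21, 0.08, 0.8, -0.18, 1], [1.21, 0.08, 1.2, -0.18, 1], [1.21, 0.08, 1.5, -0.18, 1], [1.21, 0.08, 1.7, -0.18, 1], [1.21, 0.08, 1.8, -0.18, 1], [1.21, 0.08, 1.8, -0.18, 1]],
  ],
)

```text
time: 9.38
tool_pos: [0.5233, 0.1186, 0.2937]
ee_rot: [-3.141, 0.0, -2.589]
wrist_force: [-0.1, -1.2, -0.6]
width: 0.0137
finger_force: 30.0
```

```bash
python3 - <<'E'
from h import *
s=save('side','d2.png');o=telemetry.get_obs();print(o['tool_pos'],o['ee_rot'],o['joint_positions'],o['time'],o['wrist_force'])
c=s['image'][230:380,220:420];cv2.imwrite('pics/d2c.png',cv2.cvtColor(cv2.resize(c,None,fx=4,fy=4,interpolation=2),cv2.COLOR_RGB2BGR))
E
```

```text
[0.52345437 0.11867041 0.29413745] [-3.1411705e+00  7.7775943e-04 -2.5888292e+00] [ 1.17305109e-01  1.05830827e-01  1.57199596e+00 -5.49997749e-05
  1.46288261e+00 -2.00624861e+00] 9.425 [-0.16520801 -0.35576984 -1.09643518]
```

View pics/d2c.png

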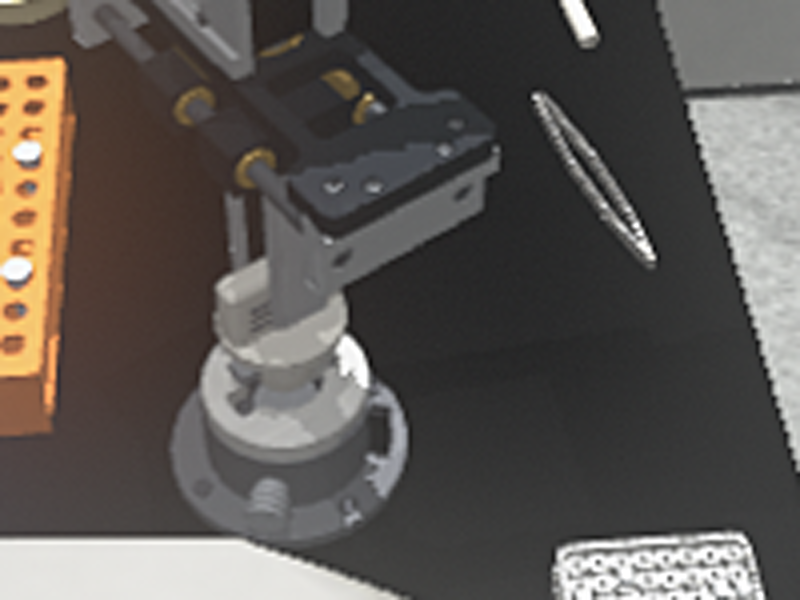

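The side crop shows the cartridge centred over the collar, nose just above the mouth and the lug over its slot (about (245,395)). Next I'll feel downward.

Call:
apply_moves(
  moves=[
    [[0, 0, 0.06, 0, 1], [0, 0, 0.12, 0, 1], [0, 0, 0.18, 0, 1], [0, 0, 0.24, 0, 1], [0, 0, 0.27, 0, 1], [0, 0, 0.3, 0, 1], [0, 0, 0.32, 0, 1], [0, 0, 0.34, 0, 1], [0, 0, 0.36, 0, 1], [0, 0, 0.36, 0, 1]],
  ],
)

```text
time: 10.68
tool_pos: [0.5233, 0.1186, 0.2756]
ee_rot: [-3.142, -0.0, -2.589]
wrist_force: [-0.3, 0.5, -0.4]
width: 0.0136
finger_force: 30.0
```

Call:
apply_moves(
  moves=[
    [[0, 0, 0.02, 0, 1], [0, 0, 0.04, 0, 1], [0, 0, 0.06, 0, 1], [0, 0, 0.08, 0, 1], [0, 0, 0.08, 0, 1]],
  ],
)

```text
time: 11.3
tool_pos: [0.5233, 0.1186, 0.272]
ee_rot: [-3.141, 0.001, -2.589]
wrist_force: [-0.9, 0.3, 3.7]
width: 0.014
finger_force: 30.0
```

Reading fits the spring (about 5 N), so the lugs are in the slots. Pushing on gently.

Call:
apply_moves(
  moves=[
    [[0, 0, 0.03, 0, 1], [0, 0, 0.06, 0, 1], [0, 0, 0.09, 0, 1], [0, 0, 0.12, 0, 1], [0, 0, 0.12, 0, 1]],
  ],
)

```text
time: 11.92
tool_pos: [0.5234, 0.1186, 0.2661]
ee_rot: [-3.141, 0.001, -2.589]
wrist_force: [-0.9, -0.4, 5.9]
width: 0.0141
finger_force: 30.0
```

Call:
apply_moves(
  moves=[
    [[0, 0, 0.03, 0, 1], [0, 0, 0.06, 0, 1], [0, 0, 0.09, 0, 1], [0, 0, 0.12, 0, 1], [0, 0, 0.12, 0, 1]],
  ],
)

```text
time: 12.55
tool_pos: [0.5234, 0.1187, 0.2608]
ee_rot: [-3.141, 0.001, -2.589]
wrist_force: [-2.7, -0.2, 9.0]
width: 0.0141
finger_force: 30.0
```

Call:
apply_moves(
  moves=[
    [[0, 0, 0.02, 0, 1], [0, 0, 0.02, 0.4, 1], [0, 0, 0.02, 0.8, 1], [0, 0, 0.02, 1.2, 1], [0, 0, 0.02, 1.6, 1], [0, 0, 0.02, 2.0, 1], [0, 0, 0.02, 2.4, 1], [0, 0, 0.02, 2.8, 1], [0, 0, 0.02, 3.2, 1], [0, 0, 0.02, 3.2, 1]],
  ],
)

```text
time: 13.8
tool_pos: [0.5241, 0.1185, 0.2605]
ee_rot: [-3.141, 0.004, 3.135]
wrist_force: [-1.8, -0.8, 8.1]
width: 0.0136
finger_force: 30.0
```

```bash
python3 -c "
from h import *
o=telemetry.get_obs();print(o['tool_pos'],o['ee_rot'],o['wrist_force'],o['wrist_torque'],o['joint_positions'])"
```

```text
[0.52411127 0.118477   0.26050608] [-3.14127446  0.00441681  3.13535259] [-1.80121396 -0.81640948  8.05402045] [-0.15108772  0.12187685 -0.0193992 ] [ 1.17029684e-01  1.31583996e-01  1.61336493e+00 -8.72720539e-04
  1.39229962e+00 -1.44737279e+00]
```

Call:
apply_moves(
  moves=[
    [[0, 0, 0, 0.5, 1], [0, 0, 0, 1.0, 1], [0, 0, 0, 1.5, 1], [0, 0, 0, 2.0, 1], [0, 0, 0, 2.5, 1], [0, 0, 0, 3.0, 1], [0, 0, 0, 3.5, 1], [0, 0, 0, 3.9, 1], [0, 0, 0, 4.2, 1], [0, 0, 0, 4.2, 1]],
  ],
)

```text
time: 15.05
tool_pos: [0.524, 0.1183, 0.2605]
ee_rot: [3.14, 0.003, 2.403]
wrist_force: [-1.1, -1.2, 10.5]
width: 0.0135
finger_force: 30.0
```

```bash
python3 -c "
from h import *
o=telemetry.get_obs();print(o['tool_pos'],o['ee_rot'],o['wrist_force'],o['wrist_torque'],o['joint_positions'])"
```

```text
[0.52399943 0.11834651 0.26051147] [3.13969984 0.0034516  2.402648  ] [-1.10342081 -1.24287324 10.50467044] [-0.27491963  0.19114455  0.07905937] [ 1.16955210e-01  1.31511402e-01  1.61343451e+00 -1.38757715e-03
  1.39295486e+00 -7.14656782e-01]
```

Call:
apply_moves(
  moves=[
    [[0, 0, 0, 0.1, 1], [0, 0, 0, 0.2, 1], [0, 0, 0, 0.2, 1]],
  ],
)

```text
time: 15.42
tool_pos: [0.5237, 0.1182, 0.2605]
ee_rot: [3.141, 0.003, 2.368]
wrist_force: [-2.4, -2.5, 9.5]
width: 0.0137
finger_force: 30.0
```

```bash
python3 -c "
from h import *
o=telemetry.get_obs();print(o['tool_pos'],o['ee_rot'],o['wrist_force'],o['wrist_torque'],o['joint_positions'])"
```

```text
[0.52373776 0.11820168 0.2604912 ] [3.14079123e+00 3.04502090e-03 2.36811877e+00] [-2.44954041 -2.50382639  9.53899997] [-0.38441922  0.46353341  0.17621443] [ 0.11688396  0.13130129  1.61371247 -0.00189216  1.39404053 -0.68010936]
```

Call:
apply_moves(
  moves=[
    [[0, 0, 0, 0.1, 1], [0, 0, 0, 0.15, 1], [0, 0, 0, 0.15, 1]],
  ],
)

```text
time: 15.8
tool_pos: [0.5236, 0.1181, 0.2605]
ee_rot: [-3.142, 0.003, 2.342]
wrist_force: [-3.4, -2.6, 10.6]
width: 0.014
finger_force: 30.0
```

```bash
python3 -c "
from h import *
o=telemetry.get_obs();print(o['tool_pos'],o['ee_rot'],o['wrist_force'],o['wrist_torque'],o['joint_positions'])"
```

```text
[0.52356519 0.11806897 0.26048535] [-3.14156785e+00  2.81635851e-03  2.34206804e+00] [-3.43670935 -2.60827787 10.60994412] [-0.5603284   0.56533965  0.10402949] [ 0.11678447  0.1311679   1.61387437 -0.00228476  1.39485605 -0.6540892 ]
```

Call:
apply_moves(
  moves=[
    [[0, 0, 0, -0.15, 1], [0, 0, -0.02, -0.15, 1], [0, 0, -0.04, -0.15, 1], [0, 0, -0.06, -0.15, 1], [0, 0, -0.08, -0.15, 1], [0, 0, -0.08, -0.15, 1]],
  ],
)

```text
time: 16.55
tool_pos: [0.5237, 0.1182, 0.2638]
ee_rot: [3.141, 0.003, 2.368]
wrist_force: [-2.0, -2.0, 8.2]
width: 0.0135
finger_force: 30.0
```

```bash
python3 -c "
from h import *
o=telemetry.get_obs();print(o['tool_pos'],o['ee_rot'],o['wrist_force'],o['wrist_torque'],o['joint_positions'])"
```

```text
[0.52365949 0.11815795 0.26377489] [3.14131563e+00 2.63671467e-03 2.36776431e+00] [-1.95968689 -1.97347522  8.2485541 ] [-0.40421211  0.25887861 -0.01566503] [ 0.11682341  0.12861129  1.60982386 -0.00190305  1.40128418 -0.67982565]
```

Call:
apply_moves(
  moves=[
    [[0, 0, -0.02, 0, 1], [0, 0, -0.03, 0, 1], [0, 0, -0.03, 0, 1]],
  ],
)

```text
time: 16.92
tool_pos: [0.5237, 0.1181, 0.2646]
ee_rot: [3.141, 0.002, 2.368]
wrist_force: [-0.2, -2.7, 5.9]
width: 0.014
finger_force: 30.0
```

Call:
apply_moves(
  moves=[
    [[0, 0, -0.01, 0, 1], [0, 0, -0.02, 0, 1], [0, 0, -0.02, 0, 1]],
  ],
)

```text
time: 17.3
tool_pos: [0.5237, 0.1182, 0.2646]
ee_rot: [-3.141, 0.002, 2.368]
wrist_force: [2.8, -3.6, -0.4]
width: 0.014
finger_force: 30.0
```

The pull force dropped to about 0 with no further rise, at 0.2646 (the 9 mm height), so it is locked. Releasing and withdrawing.

Call:
apply_moves(
  moves=[
    [[0, 0, 0, 0, 0.8], [0, 0, 0, 0, 0.5], [0, 0, 0, 0, 0.4], [0, 0, 0, 0, 0.4], [0, 0, 0, 0, 0.4], [0, 0, 0, 0, 0.4]],
  ],
)

```text
time: 18.05
tool_pos: [0.5233, 0.1186, 0.2652]
ee_rot: [3.142, 0.0, 2.368]
wrist_force: [0.5, 0.2, 0.2]
width: 0.0563
finger_force: 0.0
```

Call:
apply_moves(
  moves=[
    [[0, 0, -0.2, 0, 0.4], [0, 0, -0.5, 0, 0.4], [0, 0, -1.0, 0, 0.4], [0, 0, -1.6, 0, 0.4], [0, 0, -2.2, 0, 0.4], [-0.5, 0, -2.6, 0, 0.4], [-1.2, 0, -2.6, 0, 0.4], [-1.2, 0, -2.6, 0, 0.4], [-1.2, 0, -2.6, 0, 0.4], [-1.2, 0, -2.6, 0, 0.4]],
  ],
)

```text
time: 19.3
tool_pos: [0.5656, 0.0773, 0.3954]
ee_rot: [3.142, -0.0, 2.369]
wrist_force: [-0.2, 0.1, -0.2]
width: 0.0563
finger_force: 0.0
```

```bash
python3 - <<'E'
from h import *
o=telemetry.get_obs();print(o['tool_pos'],o['wrist_force'],o['time'],o['joint_positions'])
s=save('side','d3.png');w=save('wrist','w4.png')
c=cv2.resize(s['image'][170:370,200:400],None,fx=2,fy=2,interpolation=2)
x,y=proj(w,(.5236,.1182,.06)).astype(int);print(x,y);x=min(max(x,100),540);y=min(max(y,100),380)
c2=cv2.resize(w['image'][y-100:y+100,x-100:x+100],None,fx=2,fy=2,interpolation=2)
cv2.imwrite('pics/fin.png',cv2.cvtColor(np.hstack([c,c2]),cv2.COLOR_RGB2BGR))
E
```

```text
[0.56563869 0.07733806 0.39536526] [-0.16130961  0.12287637 -0.1500074 ] 19.3 [ 3.65304198e-02  1.35795476e-01  1.33572237e+00  1.86091288e-04
  1.67019993e+00 -7.61479714e-01]
314 163
```

View pics/fin.png

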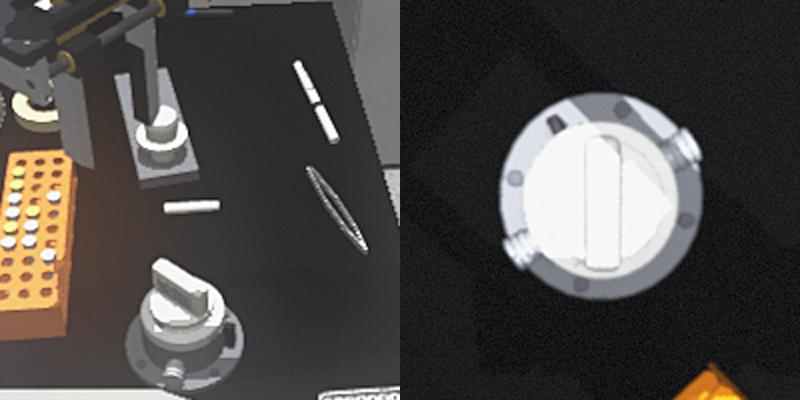

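The cartridge sits upright and centred in the head, with its bar aligned to the tool at the locked yaw (bar at (603,203)). The plug, pen cap and tweezers are where they were.

```bash
python3 -c "
from bench import ticket
print(ticket.close_job())"
```

```text
the job is handed in; nothing more can be done
None
```

The cartridge is fitted, twisted about 77° clockwise close to the stop, and locked upright in the filter head; the plug, pen cap and tweezers look undisturbed in the last picture, and the job was handed in at about 19 s (no verdict was returned).

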